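# Pack up and press a glued fretwork plaque in a lever press

## Robot

A 6-joint arm with a two-finger parallel gripper is mounted at the origin on the work surface. World frame = base frame: x ahead of the robot, y to its left, z up, the work surface at z = 0. Lengths are in m, angles in rad, forces in N, time in s.
With the tool pointing down it reaches from about 0.25 to 0.8 m from the base axis. Payload 3.9 kg.
Tool frame: the origin (TCP) lies midway between the tips of the shut fingers; the grasp point (between the pads) lies 19 mm behind it; z points along the fingers, x is the direction in which the jaws open and shut, and the axes are right-handed (so a half turn about z gives the same grasp; the last joint's range is limited). The gripper opens to 85 mm and grips with 20 to 120 N. Pads are 22 mm wide; open, the fingers measure 114 mm over their backs; the gripper's body (76 mm by 85 mm) begins 54 mm behind the grasp point. The pads swing forward as they close: fully open they stand 13 mm farther back than shut.
Start: joints at [-1.137, 0.26, -0.138, 1.173, 0, 1.571], TCP at [0.221, -0.476, 0.231] pointing down, gripper open.
Joint ranges: [-2.78, 2.78], [-0.83, 1.72], [-1.28, 1.37], [-1.9, 2.12], [-1.57, 1.48], [-3.14, 3.14]. Speed limits (rad/s): [2.57, 2.57, 3.14, 3.14, 3.14, 3.14].

## Interface

Orientations are given as a rotation vector (axis times angle).
In Python, from rig import bot gives the robot as it stands.
- The arm moves only by the shell command python3 -m jog 'ROWS' [FORCE]. ROWS is JSON, a list that holds one entry, the list of rows, each a list of 7 numbers: the turn, a rotation vector about the world's x, y, z in rad, then the shift along the world's x, y, z in m, then the opening in per cent of the stroke, from 0 (shut) to 100 (fully open). A call has 1 to 10 rows; each row is the pose to reach, as a shift and turn from the pose commanded when the call began; what a row does not reach only later rows make up. A row lasts 1/12 s, in which the tool goes at most 41.7 mm and 7.16 degrees, less where a joint would pass 70% of its speed; a pose out of reach is approached as far as the arm can. A call with a gripper value outside its range is refused whole. The fingers move at their own pace and stop on an object; FORCE is the grip in N (left out, the last holds). Time passes only in rows, so rows that repeat a pose let the fingers close. It gives the time, the measured TCP pose, the force and the opening at its end, in the units of the state.
- bot.get_state(): the state, without advancing time (a new reading comes with each control period).
- bot.snapshot(name): name is "side" or "top" or "wrist"; returns (picture, depth): 480x640x3 uint8, blue, green, red; 480x640 float32, m along the optical axis (not along the pixel's ray), 0 where there is no reading.
- bot.camera_info(name): a dict with "K" (3x3 intrinsics, pixels), "k1" (the pictures are not rectified: a ray, as slopes to the right and down, at radius r is drawn at 1 + k1 r^2 times it, then the intrinsics apply), "eye" and "rotation" of the camera in the world. Camera axes: x right, y up, looking along -z (the intrinsics and any distortion apply to the point x, -y, -z); pixel columns grow to the right and rows downward; lengths in m; the calibration is good to about 2 mm. A picture is of the moment at which its call begins: read the wrist's pose just before it. camera_info takes no time and is no camera call; for the wrist camera it gives the pose at the moment of the call.
- bot.hand_in(): hands the job in, once; it reports no verdict.
The state is a dict: "time_s": time; "joint_pos": joint angles; "qvel": joint speeds; "tau": joint torques, N m; "eef_pos": TCP position; "ee_rot": TCP orientation; "ft_force": force on the tool from outside, world axes, zero at the start; "ft_torque": the same for the moment, N m; "finger_gap": finger opening in m.
Only numpy, scipy, OpenCV 4.12 (cv2) and the standard library are available. Lean on these libraries where they do the work, as an engineer would, in place of code of your own. Each camera call takes 0.05 s, during which the arm holds its last target.

## Task

The white fish has just been glued to its plaque in the lever press: lay plywood packers flat on the fish, one on top of another under the pad, until the pad of the lowered beam closes on the stack with the beam level (within about 3 degrees). Swing the beam down from its raised position and press it firmly on the stack, without shifting the plaque on its bed. Finish holding: keep your grip on the beam's end and keep pressing down, do not let go.

Things in the scene. Friction and masses are not known exactly. Their poses are not given: they have to be found in the camera images.
- press: Fixed wooden lever press; origin on the bench under the middle of its bed. Axes: z up, +x from the bed to the beam's pivot. Base 300 x 170 x 18 mm, x -105..+195. Two uprights, x +122..+167, y 17 to 37 to either side, 148 high, carry the pivot (along y) at x +140, z 120. Beam level: it reaches from the pivot to x -85, the pad's face is at z 85, x -25..+25, y -30..+30, right over the bed's middle.
- beam (a joint): Angle of the beam, rad: 0 = level, positive = raised, 1.57 = upright. Range -0.10 to 1.90, starts 1.62 to 1.80, leaning back from the bed. The pivot is stiff (0.55 N m): the beam stays where it is left.
- beam_grip (a point): Grip point on the beam's centre line, 210 mm from the pivot and 15 mm from the beam's free end. The beam is 30 wide (y) x 34 deep, rounded at this end, 0.35 kg. Axes: x along the beam towards the pivot, y along the pivot. It moves on an arc of 210 mm radius in the press's x-z plane; pinch it across its width.
- fish_top (a point): Middle of the work's upper face, the white fish's top, where the packers go (press x, y about 0). The work is one loose body, 0.22 kg: wooden plaque 150 (own x) x 110 x 12 mm, white fish 8 mm thick glued on it (flat top, about 130 x 70). It lies on a plywood bed whose height varies: this point is 54 to 76 mm above the bench. Axes about the press's.
- packer1_mid (a point): Centre of a plywood packer, 90 (own x) x 60 (own y) x 9 mm (z), 35 g, lying flat across a fixed wooden batten 36 mm wide, 21 mm high over the bench, that runs along the packer's x: its long sides overhang the batten by about 12 mm. All four are alike; one to three are needed, any of them.
- packer2_mid (a point): Centre of the second packer, likewise.
- packer3_mid (a point): Centre of the third packer, likewise.
- packer4_mid (a point): Centre of the fourth packer, likewise.
- glue_bottle: Bystander: yellow glue bottle, 64 mm diameter, 187 tall, standing; origin under its middle.
- ear_defenders: Bystander: blue ear defenders lying on the bench, about 130 x 160 mm, 76 tall; origin on the bench between the cups.
- fish_cutout: Bystander: loose white fretwork fish lying flat on the bench, 160 x 86 x 12 mm; origin under the middle of its body.
Not all that is in view belongs to the job. There is more than one size of the part that bears fish_top; the job needs the smaller. What is shaped like the part that bears packer2_mid but purple is not meant.

How it is judged:
By the outcome, as a careful person would: the job done as asked, in the order asked, and still so for the second after the job is handed in, while the arm keeps its last pose, push and grip.
It also fails if it takes over 72 s, if anything falls off the work surface, if the arm or the gripper's body presses on something with over 40 N, if the wrist force passes 120 N, or if a joint passes its speed limit or range.

## Working session

There is one attempt and no reset: what is moved stays moved. The work goes in short steps, Python scripts to look and compute and a shell command to move; the robot and the scene stay as the last step left them, time stands still between calls to the robot, and variables do not carry over. Pictures are saved under pics/ and viewed, and the job is handed in when it is done.

```bash
ls; mkdir -p pics
cat > h.py <<'E'
import numpy as np, cv2
from rig import bot
def snap(n,f):
    ci=bot.camera_info(n); im,d=bot.snapshot(n)
    cv2.imwrite(f'pics/{f}.png',im); np.savez(f'pics/{f}.npz',im=im,d=d,K=ci['K'],k1=ci['k1'],eye=ci['eye'],R=ci['rotation'])
    return im,d,ci
def cloud(f):
    z=np.load(f'pics/{f}.npz'); K=z['K'];d=z['d'];h,w=d.shape
    u,v=np.meshgrid(np.arange(w),np.arange(h))
    p=np.stack([u,v],-1).reshape(-1,1,2).astype(float)
    x=(p[:,0,0]-K[0,2])/K[0,0];y=(p[:,0,1]-K[1,2])/K[1,1]
    k=float(z['k1']);X,Y=x.copy(),y.copy()
    for _ in range(20):
        s=1+k*(X*X+Y*Y);X=x/s;Y=y/s
    D=d.reshape(-1)
    P=np.stack([X*D,-Y*D,-D],1)
    R=z['R']; 
    if R.shape!=(3,3): R=cv2.Rodrigues(R.astype(float))[0]
    W=P@R.T+z['eye']; W[D==0]=np.nan
    return W.reshape(h,w,3),z['im']
E
python3 - <<'E'
from h import *
print(bot.get_state())
for n in('side','top','wrist'):
    im,d,ci=snap(n,n+'0'); print(n,ci)
E
```

```text
pics
{'time_s': 0.0, 'joint_pos': array([-1.13702081e+00,  2.60678779e-01, -1.39415424e-01,  1.17269968e+00,
        6.44886157e-06,  1.57080462e+00]), 'qvel': array([ 0.00135683,  0.00037512, -0.00184908,  0.00021176, -0.00086942,
        0.00070622]), 'tau': array([ 3.34763521e-03, -4.05679286e+01,  2.53921723e+01,  1.85995566e-02,
        5.26702697e-04, -2.77144196e-06]), 'eef_pos': array([ 0.22036285, -0.47573669,  0.23045012]), 'ee_rot': array([-2.64651350e+00,  1.69079083e+00,  2.63784447e-03]), 'ft_force': array([-0.4175572 , -0.73542623, -0.28393288]), 'ft_torque': array([ 0.01275709, -0.00561567,  0.05290033]), 'finger_gap': 0.0852596549909928}
side {'K': array([[535.52427967,   0.        , 307.85503728],
       [  0.        , 535.52427967, 240.63195022],
       [  0.        ,   0.        ,   1.        ]]), 'k1': -0.04969138084912959, 'eye': array([0.05439549, 0.96579004, 0.91687176]), 'rotation': array([ 0.25631955, -1.18086398, -2.43999329])}
top {'K': array([[475.23729026,   0.        , 323.11683014],
       [  0.        , 475.23729026, 239.10625047],
       [  0.        ,   0.        ,   1.        ]]), 'k1': -0.011553135264836908, 'eye': array([0.37664356, 0.03877503, 1.36732145]), 'rotation': array([ 0.0921816 , -0.08525469, -1.55393037])}
wrist {'K': array([[363.49959754,   0.        , 325.06443072],
       [  0.        , 363.49959754, 237.10425142],
       [  0.        ,   0.        ,   1.        ]]), 'k1': 0.006910544028803911, 'eye': array([ 0.28465745, -0.44565098,  0.37299608]), 'rotation': array([-0.2466398 ,  0.15867557, -1.12869053])}
```

View pics/top0.png

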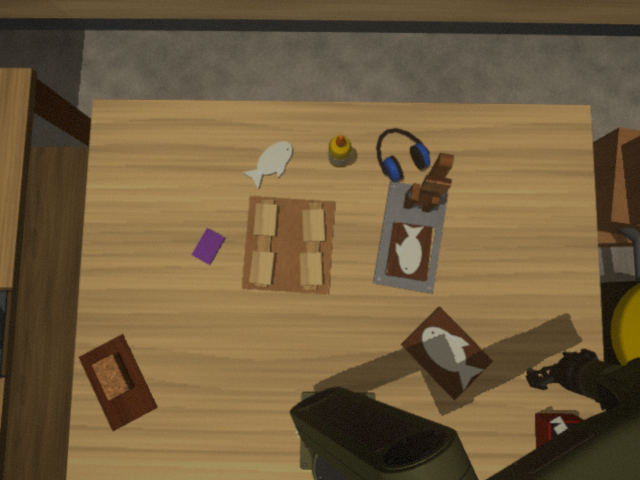

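View pics/side0.png

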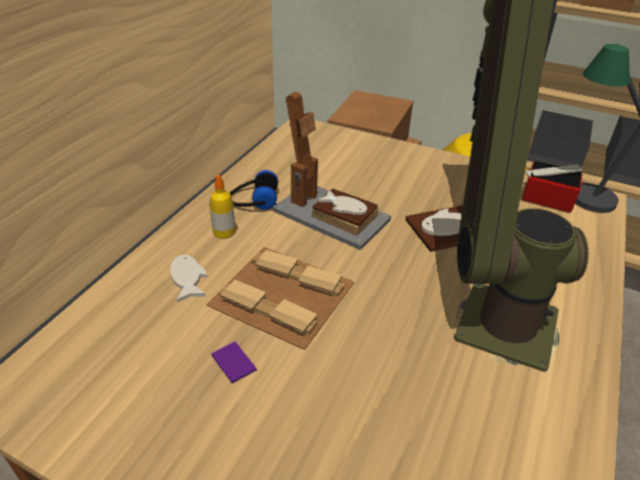

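View pics/wrist0.png

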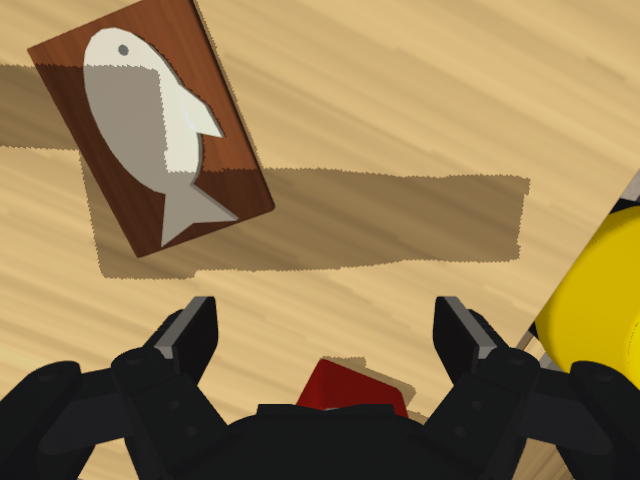

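Candidates:
- **Work:** the plaque in the press at top (410,250) is the smaller one. The larger loose plaque at (447,352) is a decoy.
- **Packers:** (265,220), (313,223), (262,268) and (311,270) lie on battens. The purple one at (208,246) is not meant.
- **Beam:** the raised one at top (440,170).

I'll check these in close crops and measure them.

Run:
```python
from h import *
W,im=cloud('top0'); Ws,ims=cloud('side0')
c=im[90:310,190:480]; cv2.imwrite('pics/crop1.png',cv2.resize(c,None,fx=2.7,fy=2.7,interpolation=cv2.INTER_CUBIC))
c=ims[80:350,190:410]; cv2.imwrite('pics/crop2.png',cv2.resize(c,None,fx=2.2,fy=2.2,interpolation=cv2.INTER_CUBIC))
for n,(u,v) in dict(p1=(265,220),p2=(313,223),p3=(262,268),p4=(311,270),fish=(408,255),big=(440,350),pur=(208,246),table=(350,250),glue=(340,145),base=(405,285),base2=(400,200),beamtip=(443,158)).items(): print(n,W[v,u].round(4))
# packer fits: z 0.025..0.035
for n,(u,v) in dict(p1=(265,220),p2=(313,223),p3=(262,268),p4=(311,270)).items():
    s=W[v-28:v+28,u-24:u+24].reshape(-1,3); z=s[:,2]; s=s[(z>.024)&(z<.045)]
    zm=np.median(s[:,2]); 
    r=cv2.minAreaRect((s[:,:2]*1000).astype(np.float32)); print(n,len(s),zm,r, s[:,:2].mean(0))
```

```text
p1 [0.5805 0.2118 0.0326]
p2 [0.5746 0.0754 0.0279]
p3 [0.4443 0.2169 0.0281]
p4 [0.4408 0.0787 0.0276]
fish [ 0.484  -0.1877  0.0677]
big [ 0.2258 -0.2806  0.0333]
pur [0.5062 0.3769 0.0082]
table [ 5.016e-01 -3.210e-02 -2.000e-04]
glue [0.7632 0.0047 0.1572]
base [ 0.4029 -0.1872  0.0192]
base2 [ 0.6465 -0.1738  0.0195]
beamtip [ 0.6783 -0.2189  0.3404]
p1 698 0.03011452248689772 ((568.637451171875, 211.91830444335938), (60.6456298828125, 129.76162719726562), 87.62895965576172) [0.57998225 0.21137029]
p2 696 0.030153332940794586 ((565.4403076171875, 73.8152084350586), (135.5409393310547, 59.861881256103516), 1.3969392776489258) [0.56656964 0.07400247]
p3 713 0.030269654105075983 ((460.34417724609375, 216.23855590820312), (60.76948547363281, 131.14892578125), 84.92203521728516) [0.44717598 0.21734726]
p4 726 0.030307636226999612 ((453.7917175292969, 79.58832550048828), (133.5033416748047, 60.402923583984375), 3.262687921524048) [0.44519476 0.07870224]
```

View pics/crop1.png

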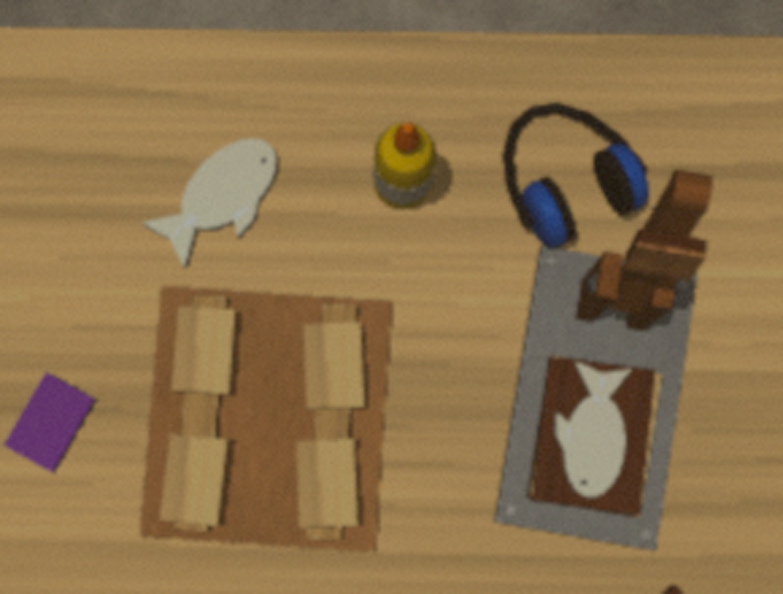

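View pics/crop2.png

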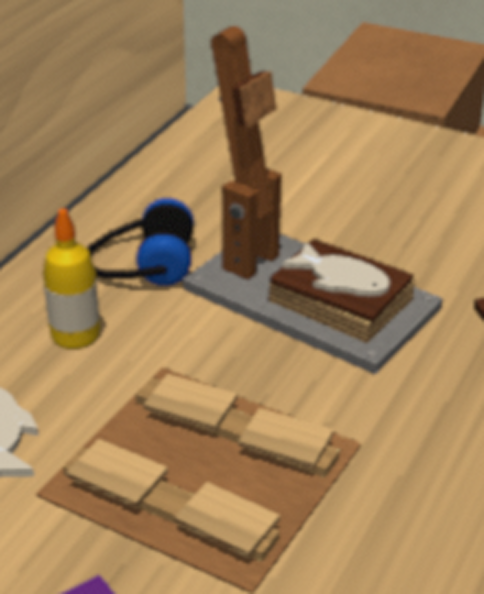

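Run:
```python
from h import *
W,im=cloud('top0')
def rect(m,ext=None):
    m=m.astype(np.uint8); n,l,st,ce=cv2.connectedComponentsWithStats(m); k=1+np.argmax(st[1:,4]); 
    s=W[l==k]; return cv2.minAreaRect((s[:,:2]*1000).astype(np.float32)),len(s),np.median(s[:,2]),s[:,:2].mean(0)
z=W[...,2]; x=W[...,0];y=W[...,1]
win=(x>.35)&(x<.75)&(y<-.1)&(y>-.33)
print('base+all',rect(win&(z>.010)))
print('baselayer',rect(win&(z>.012)&(z<.024)))
print('plaque+fish',rect((x>.35)&(x<.62)&(y<-.1)&(y>-.33)&(z>.045)&(z<.085)))
wh=(im.min(-1)>120)
hs=win&wh&(z>.045)&(z<.1); print('fish',rect(hs)); print(np.percentile(z[hs],[10,50,90]))
pl=(x>.40)&(x<.57)&(y<-.12)&(y>-.26)&(z>.045)&(z<.085)&~wh; print('plaquez',np.percentile(z[pl],[10,50,90]))
print('table',np.median(z[(x>.4)&(x<.6)&(y<0)&(y>-.08)]))
for n,(cx,cy) in dict(p1=(.58,.212),p2=(.57,.074),p3=(.447,.217),p4=(.445,.079)).items():
    sel=(abs(x-cx)<.06)&(abs(y-cy)<.05)&(z>.0262)&(z<.05); print(n,rect(sel))
b=(x>.5)&(y<-.1)&(y>-.33)&(z>.12)&(z<.4); s=W[b]; print(len(s)); 
for lo in np.arange(.12,.36,.03):
    q=s[(s[:,2]>lo)&(s[:,2]<lo+.03)]; print(lo.round(2),len(q),q.mean(0).round(3) if len(q) else '', np.ptp(q[:,:2],0) if len(q) else '')
s=bot.get_state(); print(cv2.Rodrigues(s['ee_rot'])[0].round(3))
```

```text
base+all (((567.0276489257812, -191.04806518554688), (209.6320037841797, 347.7049560546875), 81.01599884033203), 7307, np.float64(0.05830181801639012), array([ 0.55603775, -0.19885903]))
baselayer (((541.4827880859375, -206.2652587890625), (171.2711181640625, 301.10992431640625), 80.65699005126953), 3028, np.float64(0.018529211048421756), array([ 0.54198685, -0.20008706]))
plaque+fish (((496.47113037109375, -198.31146240234375), (119.01884460449219, 153.44090270996094), 82.47550201416016), 2278, np.float64(0.06373744362428124), array([ 0.49508317, -0.19514539]))
fish (((501.7142639160156, -187.8271942138672), (67.60663604736328, 129.78219604492188), 88.01600646972656), 741, np.float64(0.06963126754790161), array([ 0.4951411 , -0.19174953]))
[0.06615836 0.06963127 0.07285736]
plaquez [0.05725613 0.06177566 0.06661324]
table 0.0004708370376695914
p1 (((585.3389892578125, 211.22215270996094), (60.63750076293945, 96.35652923583984), 87.78816986083984), 625, np.float64(0.030556835471395427), array([0.58260045, 0.21132326]))
p2 (((566.2982177734375, 73.83921813964844), (91.9044189453125, 5
[... 287 characters left out ...]
))
p4 (((445.534423828125, 78.9444808959961), (93.09928894042969, 59.961708068847656), 3.192840337753296), 646, np.float64(0.030724777065613718), array([0.44395964, 0.0789918 ]))
1285
0.12 301 [ 0.632 -0.213  0.141] [0.05466201 0.0852673 ]
0.15 127 [ 0.632 -0.215  0.159] [0.04969147 0.07393811]
0.18 42 [ 0.632 -0.22   0.19 ] [0.01009123 0.02830582]
0.21 7 [ 0.653 -0.212  0.236] [0.05296514 0.03591866]
0.24 163 [ 0.632 -0.217  0.255] [0.06137255 0.05889704]
0.27 339 [ 0.643 -0.219  0.285] [0.05886785 0.05835782]
0.3 113 [ 0.662 -0.22   0.315] [0.04139178 0.0269033 ]
0.33 193 [ 0.673 -0.225  0.339] [0.03573502 0.03381221]
[[ 0.42  -0.907 -0.001]
 [-0.907 -0.42   0.001]
 [-0.002  0.    -1.   ]]
```

```bash
python3 -m jog '[[[0,0,0,0.1,0.28,-0.03,100],[0,0,0,0.1,0.28,-0.03,100],[0,0,0,0.1,0.28,-0.03,100],[0,0,0,0.1,0.28,-0.03,100],[0,0,0,0.1,0.28,-0.03,100],[0,0,0,0.1,0.28,-0.03,100],[0,0,0,0.1,0.28,-0.03,100],[0,0,0,0.1,0.28,-0.03,100]]]' 40; python3 -c "
from h import *
s=bot.get_state();print(s['time_s'],s['joint_pos'],s['eef_pos'],s['ee_rot'],s['finger_gap'])"
```

```text
time_s: 0.82
eef_pos: [0.3206, -0.1909, 0.2005]
ee_rot: [-2.651, 1.681, 0.005]
ft_force: [-0.4, -0.4, 0.5]
finger_gap: 0.0852
0.8167 [-0.5394365   0.01965994 -0.51239929  1.0416895   0.00270647  2.16169026] [ 0.32055986 -0.19089695  0.20045968] [-2.6508483   1.68109182  0.00474149] 0.08520792823735213
```

```bash
python3 -m jog '[[[0,0,1.2,0.124,0.27,0,100],[0,0,1.2,0.124,0.27,0,100],[0,0,1.2,0.124,0.27,0,100],[0,0,1.2,0.124,0.27,0,100],[0,0,1.2,0.124,0.27,0,100],[0,0,1.2,0.124,0.27,0,100],[0,0,1.2,0.124,0.27,0,100],[0,0,1.2,0.124,0.27,0,100],[0,0,1.2,0.124,0.27,0,100],[0,0,1.2,0.124,0.27,0,100]]]'; python3 -m jog '[[[0,0,1.2,0,0,-0.03,100],[0,0,1.2,0,0,-0.03,100],[0,0,1.2,0,0,-0.03,100],[0,0,1.2,0,0,-0.03,100],[0,0,1.2,0,0,-0.03,100],[0,0,1.2,0,0,-0.03,100],[0,0,1.2,0,0,-0.03,100],[0,0,1.2,0,0,-0.03,100],[0,0,1.2,0,0,-0.03,100],[0,0,1.2,0,0,-0.03,100]]]'; python3 -m jog '[[[0,0,0.365,0,0,0,100],[0,0,0.365,0,0,0,100],[0,0,0.365,0,0,0,100],[0,0,0.365,0,0,0,100]]]'; python3 -c "
from h import *
s=bot.get_state();print(s['time_s'],s['joint_pos'],s['eef_pos'],cv2.Rodrigues(s['ee_rot'])[0].round(3),s['finger_gap'])
snap('wrist','w1');snap('top','t1')
"
```

```text
time_s: 1.65
eef_pos: [0.4451, 0.0744, 0.2009]
ee_rot: [3.139, 0.111, -0.001]
ft_force: [-0.6, 0.2, 0.2]
finger_gap: 0.0852
time_s: 2.48
eef_pos: [0.4447, 0.0731, 0.1711]
ee_rot: [2.531, 1.861, -0.001]
ft_force: [0.2, 0.2, 0.1]
finger_gap: 0.0854
time_s: 2.82
eef_pos: [0.4447, 0.0731, 0.1711]
ee_rot: [-2.155, -2.285, 0.001]
ft_force: [-0.1, -1.2, -0.7]
finger_gap: 0.0855
2.8167 [ 1.63171562e-01  1.71382889e-01 -4.19575629e-01  9.80253176e-01
 -2.45213831e-04  1.04633742e-01] [0.44473795 0.07313994 0.17112314] [[-0.059  0.998 -0.   ]
 [ 0.998  0.059 -0.   ]
 [-0.    -0.    -1.   ]] 0.08547807325365302
```

View pics/w1.png

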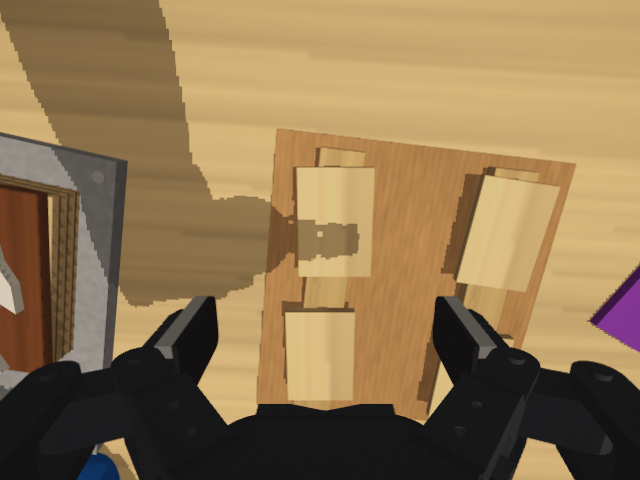

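View pics/t1.png

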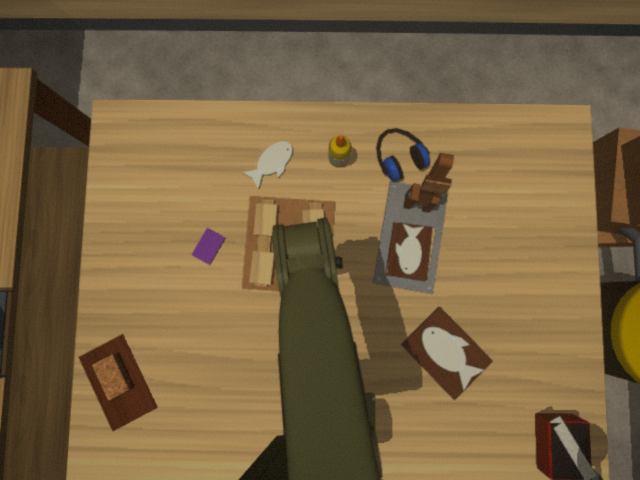

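Run:
```python
from h import *
W,im=cloud('w1'); z=W[...,2];x=W[...,0];y=W[...,1]
for n,(u,v) in dict(p4=(335,200),p2=(320,340),p3=(510,230),table=(450,80),board=(420,200)).items(): print(n,W[v,u].round(4))
for n,(cx,cy) in dict(p4=(.445,.079),p2=(.567,.074),p3=(.4455,.2175)).items():
    m=((abs(x-cx)<.07)&(abs(y-cy)<.05)&(z>.0256)&(z<.05)).astype(np.uint8); n_,l,st,ce=cv2.connectedComponentsWithStats(m); k=1+np.argmax(st[1:,4]); s=W[l==k]
    print(n,cv2.minAreaRect((s[:,:2]*1000).astype(np.float32)),np.median(s[:,2]),len(s))
```

```text
p4 [0.4263 0.0808 0.0302]
p2 [0.5517 0.0759 0.0303]
p3 [0.4426 0.2236 0.0292]
table [3.299e-01 1.668e-01 3.000e-04]
board [0.4265 0.1545 0.0049]
p4 ((446.099365234375, 82.25076293945312), (90.56916046142578, 60.10165023803711), 3.3040454387664795) 0.030037110231587116 8161
p2 ((570.128173828125, 77.17195892333984), (92.44172668457031, 60.053348541259766), 3.47074818611145) 0.030184126605538264 6041
p3 ((447.3355712890625, 220.8828125), (61.5170783996582, 91.24685668945312), 84.49278259277344) 0.029973073414463564 8254
```

```bash
python3 -m jog '[[[0,0,0,0.001,0.008,-0.04,100],[0,0,0,0.001,0.008,-0.08,100],[0,0,0,0.001,0.008,-0.12,100],[0,0,0,0.001,0.008,-0.14,100],[0,0,0,0.001,0.008,-0.154,100],[0,0,0,0.001,0.008,-0.154,100],[0,0,0,0.001,0.008,-0.154,40],[0,0,0,0.001,0.008,-0.154,40],[0,0,0,0.001,0.008,-0.154,40],[0,0,0,0.001,0.008,-0.154,40]]]' 40; python3 -c "
from h import *
s=bot.get_state();print(s['eef_pos'],s['finger_gap'])
snap('wrist','w2');snap('side','s2')"
```

```text
time_s: 3.75
eef_pos: [0.447, 0.0818, 0.0188]
ee_rot: [2.156, 2.282, 0.004]
ft_force: [-1.2, 0.2, 3.2]
finger_gap: 0.0582
[0.44702418 0.08182459 0.01875978] 0.05822084179872648
```

View pics/w2.png

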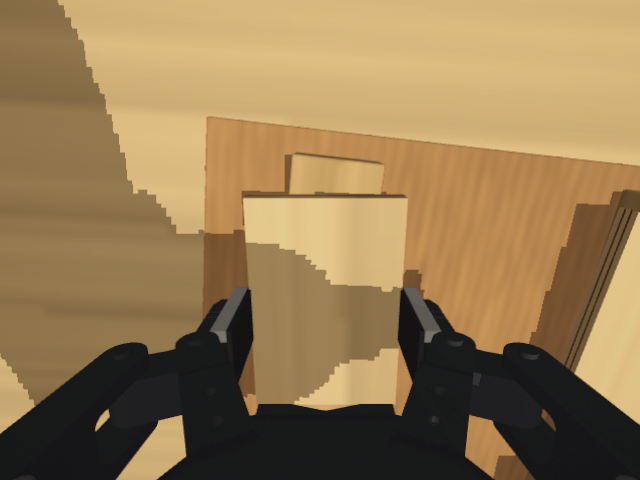

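```bash
python3 -m jog '[[[0,0,0,0,0,0.01,40],[0,0,0,0,0,0.03,40],[0,0,0,0,0,0.06,40],[0,0,0,0,0,0.1,40],[0,0,0,0,0,0.13,40],[0,0,0,0,0,0.13,40]]]';python3 - <<'E'
from h import *
s=bot.get_state();print(s['eef_pos'],s['finger_gap'])
im,d,_=snap('side','s3'); im=np.array(im)
cv2.imwrite('pics/c3.png',cv2.resize(im[180:330,230:400],None,fx=4,fy=4,interpolation=cv2.INTER_CUBIC))
E
```

```text
time_s: 4.35
eef_pos: [0.4503, 0.0825, 0.1537]
ee_rot: [2.152, 2.278, 0.016]
ft_force: [1.1, 0.7, -0.5]
finger_gap: 0.0589
[0.45034672 0.08248756 0.15372885] 0.05886967228740236
```

View pics/c3.png

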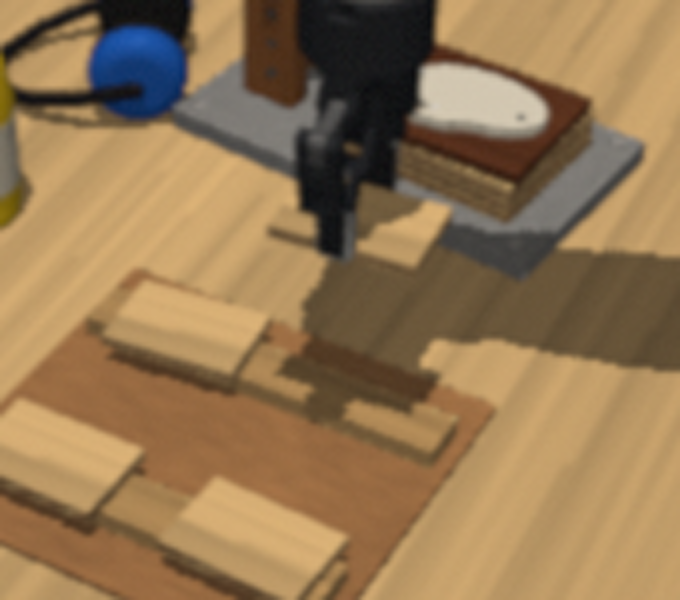

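Run:
```python
from h import *
W,im=cloud('s3')
# finger column around crop (340,250)->px (230+85,180+62)
for v in range(218,250,2): print(v,[(W[v,u].round(3).tolist(),im[v,u].mean().round()) for u in (311,314,317)])
x,y,z=W[...,0],W[...,1],W[...,2]
m=(abs(x-.45)<.07)&(abs(y-.082)<.06)&(z>.12)&(z<.2)&(im.min(-1)>90)
print(np.percentile(z[m],[2,25,50,75,98]),m.sum())
```

```text
218 [([0.438, 0.151, 0.259], np.float64(33.0)), ([0.435, 0.142, 0.255], np.float64(20.0)), ([0.447, 0.102, 0.225], np.float64(42.0))]
220 [([0.44, 0.147, 0.251], np.float64(28.0)), ([0.434, 0.146, 0.253], np.float64(20.0)), ([0.443, 0.11, 0.226], np.float64(29.0))]
222 [([0.441, 0.145, 0.245], np.float64(24.0)), ([0.434, 0.145, 0.247], np.float64(18.0)), ([0.441, 0.113, 0.224], np.float64(43.0))]
224 [([0.438, 0.15, 0.243], np.float64(23.0)), ([0.435, 0.143, 0.24], np.float64(18.0)), ([0.439, 0.118, 0.222], np.float64(48.0))]
226 [([0.441, 0.144, 0.233], np.float64(23.0)), ([0.436, 0.14, 0.232], np.float64(20.0)), ([0.438, 0.119, 0.218], np.float64(34.0))]
228 [([0.447, 0.131, 0.217], np.float64(21.0)), ([0.437, 0.138, 0.225], np.float64(21.0)), ([0.438, 0.119, 0.212], np.float64(32.0))]
230 [([0.443, 0.139, 0.218], np.float64(20.0)), ([0.435, 0.142, 0.223], np.float64(19.0)), ([0.436, 0.124, 0.211], np.float64(27.0))]
232 [([0.442, 0.142, 0.215], np.float64(24.0)), ([0.435, 0.14, 0.217], np.float64(22.0)), ([0.438, 0.12, 0.202], np.float64(34.0))]
234 [([0.443, 0.138, 0.207], np.flo
[... 403 characters left out ...]
64(16.0)), ([0.443, 0.123, 0.18], np.float64(19.0)), ([0.438, 0.117, 0.177], np.float64(83.0))]
242 [([0.448, 0.127, 0.175], np.float64(25.0)), ([0.442, 0.124, 0.175], np.float64(20.0)), ([0.439, 0.116, 0.17], np.float64(89.0))]
244 [([0.455, 0.113, 0.157], np.float64(110.0)), ([0.445, 0.118, 0.164], np.float64(57.0)), ([0.439, 0.116, 0.165], np.float64(85.0))]
246 [([0.532, -0.053, 0.002], np.float64(110.0)), ([0.525, -0.056, 0.002], np.float64(73.0)), ([0.518, -0.061, 0.002], np.float64(74.0))]
248 [([0.532, -0.051, -0.003], np.float64(83.0)), ([0.521, -0.048, 0.003], np.float64(74.0)), ([0.515, -0.054, 0.001], np.float64(77.0))]
[0.16327163 0.16533446 0.16643799 0.16734343 0.16917453] 243
```

```bash
python3 -m jog '[[[0,0,-0.222,0.05,-0.281,0.06,40],[0,0,-0.222,0.05,-0.281,0.06,40],[0,0,-0.222,0.05,-0.281,0.06,40],[0,0,-0.222,0.05,-0.281,0.06,40],[0,0,-0.222,0.05,-0.281,0.06,40],[0,0,-0.222,0.05,-0.281,0.06,40],[0,0,-0.222,0.05,-0.281,0.06,40],[0,0,-0.222,0.05,-0.281,0.06,40],[0,0,-0.222,0.05,-0.281,0.06,40]]]';python3 - <<'E'
from h import *
s=bot.get_state();print(s['eef_pos'],s['finger_gap'],cv2.Rodrigues(s['ee_rot'])[0].round(3))
snap('wrist','w4')
E
```

```text
time_s: 5.15
eef_pos: [0.4957, -0.2014, 0.2065]
ee_rot: [-2.401, -2.026, 0.0]
ft_force: [-0.7, -0.2, -0.3]
finger_gap: 0.0585
[ 0.49565346 -0.20140896  0.20645375] 0.058488356508312335 [[ 0.168  0.986 -0.   ]
 [ 0.986 -0.168  0.   ]
 [ 0.    -0.    -1.   ]]
```

View pics/w4.png

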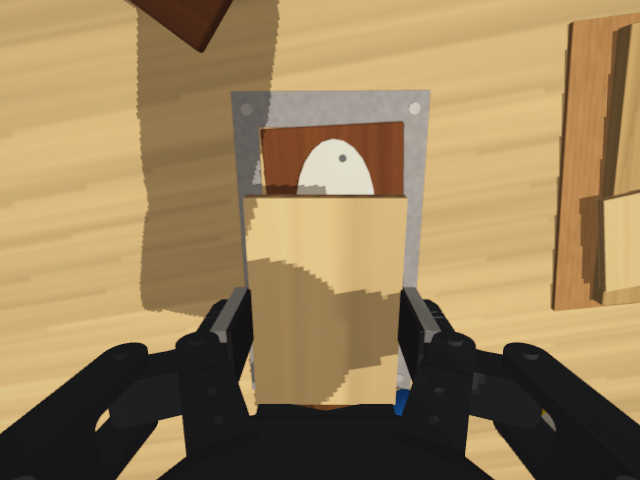

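Run:
```python
from h import *
W,im=cloud('w4'); x,y,z=W[...,0],W[...,1],W[...,2]
v,u=np.mgrid[:480,:640]
g=(v>85)&(v<190)&(u>225)&(u<435)
def front(m,n):
    s=W[m&g]; th=np.deg2rad(-9.4); e=np.array([np.cos(th),np.sin(th)]);f=np.array([-e[1],e[0]])
    q=np.c_[(s[:,:2]-[.497,-.199])@e,(s[:,:2]-[.497,-.199])@f]*1000
    print(n,len(s),'z',np.median(s[:,2]),'px',np.percentile(q[:,0],[.5,1,3]),'py',np.percentile(q[:,1],[.5,2,98,99.5]))
    return q
wh=im.min(-1)>110
q=front((z>.012)&(z<.025),'base')
b=q
# front edge line
bins=[(b[(b[:,1]>a)&(b[:,1]<a+10)],a) for a in range(-80,80,20)]
print([(a+5,round(float(np.percentile(t[:,0],1)),1)) for t,a in bins if len(t)>20])
q=front((z>.045)&(z<.066)&~wh,'plaque')
print([(a+5,round(float(np.percentile(q[(q[:,1]>a)&(q[:,1]<a+10)][:,0],1)),1)) for a in range(-50,50,20)])
for a,bb in((-60,-30),):pass
q=front((z>.06)&(z<.08)&wh,'fish')
print('table',np.median(z[(v<80)&(u>300)&(u<550)]))
```

```text
base 9913 z 0.017835314638933952 px [-104.54043243 -104.3073511  -103.48775092] py [-81.46567418 -80.03883976  86.37281961  87.68940561]
[(-75, -104.1), (-55, -104.3), (-35, -104.1), (-15, -104.1), (5, -104.0), (25, -104.7), (45, -104.6), (65, -104.5)]
plaque 6279 z 0.060917581391902564 px [-76.91164117 -76.26567239 -74.90770838] py [-53.2501252  -49.78186836  58.15847267  59.63179822]
[(-45, -73.8), (-25, -73.6), (-5, -75.0), (15, -75.6), (35, -76.7)]
fish 2867 z 0.0689785621140826 px [-64.78131742 -64.08773159 -62.63023356] py [-21.30048885 -19.4391135   31.70570356  34.12783689]
table nan
```

```bash
python3 -m jog '[[[0,0,0,0,0.0015,-0.04,40],[0,0,0,0,0.0015,-0.08,40],[0,0,0,0,0.0015,-0.115,40],[0,0,0,0,0.0015,-0.13,40],[0,0,0,0,0.0015,-0.136,40],[0,0,0,0,0.0015,-0.138,40],[0,0,0,0,0.0015,-0.138,40],[0,0,0,0,0.0015,-0.138,40]]]';python3 - <<'E'
from h import *
s=bot.get_state();print(s['eef_pos'],s['finger_gap'],s['ft_force'])
im,d,_=snap('side','s5')
cv2.imwrite('pics/c5.png',cv2.resize(im[120:270,260:420],None,fx=4,fy=4,interpolation=cv2.INTER_CUBIC))
E
```

```text
time_s: 5.87
eef_pos: [0.4969, -0.1977, 0.0706]
ee_rot: [2.394, 2.031, 0.002]
ft_force: [0.2, 0.2, 0.2]
finger_gap: 0.0586
[ 0.49685162 -0.19772504  0.07059408] 0.05864747390350267 [0.20619404 0.19915795 0.2181939 ]
```

View pics/c5.png

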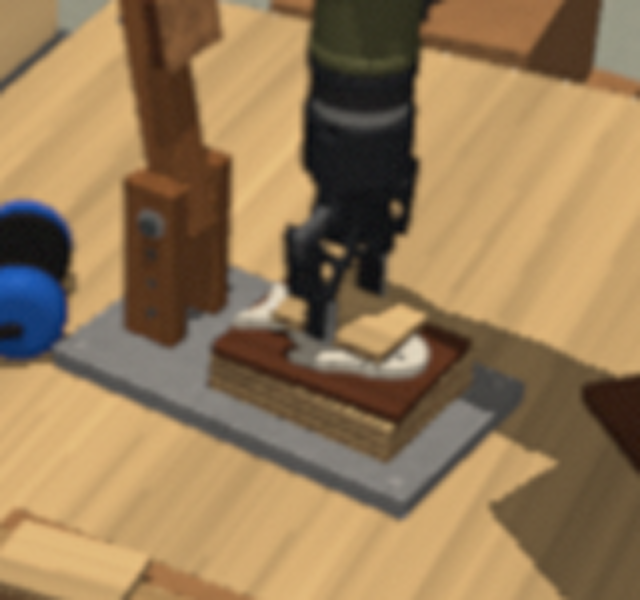

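```bash
python3 -m jog '[[[0,0,0,0,0,-0.0015,40],[0,0,0,0,0,-0.003,40],[0,0,0,0,0,-0.003,40]]]'
```

```text
time_s: 6.17
eef_pos: [0.4962, -0.1981, 0.0669]
ee_rot: [2.396, 2.03, 0.001]
ft_force: [0.5, 0.0, 0.5]
finger_gap: 0.0585
```

```bash
python3 -m jog '[[[0,0,0,0,0,-0.001,40],[0,0,0,0,0,-0.001,40]]]';python3 -m jog '[[[0,0,0,0,0,-0.001,40],[0,0,0,0,0,-0.001,40]]]'
```

```text
time_s: 6.33
eef_pos: [0.4962, -0.1981, 0.0668]
ee_rot: [2.396, 2.03, 0.001]
ft_force: [-1.4, 1.6, 7.9]
finger_gap: 0.0584
time_s: 6.5
eef_pos: [0.4963, -0.1981, 0.0667]
ee_rot: [2.395, 2.03, 0.002]
ft_force: [-4.7, 2.4, 15.2]
finger_gap: 0.0586
```

```bash
python3 -m jog '[[[0,0,0,0,0,0.002,40],[0,0,0,0,0,0.002,40],[0,0,0,0,0,0.002,95],[0,0,0,0,0,0.003,95],[0,0,0,0,0,0.003,95],[0,0,0,0,0,0.03,95],[0,0,0,0,0,0.07,100],[0,0,0,0,0,0.11,100],[0,0,0,0,0,0.14,100]]]';python3 - <<'E'
from h import *
s=bot.get_state();print(s['eef_pos'],s['finger_gap'],s['ft_force'])
snap('wrist','w6');snap('side','s6')
E
```

```text
time_s: 7.25
eef_pos: [0.4961, -0.1981, 0.2069]
ee_rot: [2.396, 2.03, 0.001]
ft_force: [0.8, -0.5, -0.1]
finger_gap: 0.0852
[ 0.49613891 -0.19805585  0.20693953] 0.08517781213183037 [ 0.79493021 -0.53991635 -0.11210957]
```

View pics/w6.png

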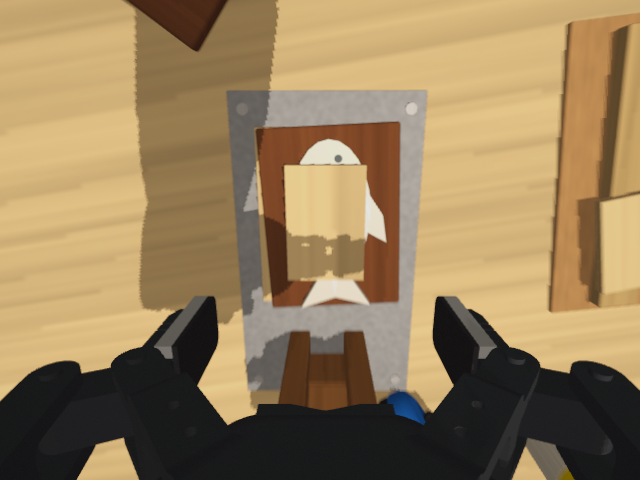

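Run:
```python
from h import *
W,im=cloud('w6'); x,y,z=W[...,0],W[...,1],W[...,2]
v,u=np.mgrid[:480,:640]
th=np.deg2rad(-9.4); e=np.array([np.cos(th),np.sin(th)]);f=np.array([-e[1],e[0]])
q=np.stack([(W[...,:2]-[.497,-.199])@e,(W[...,:2]-[.497,-.199])@f],-1)*1000
def st(m,n):
    m=m&(u>200)&(u<460)&(v>85)&(v<400)&(u>0)
    n_,l,s_,c=cv2.connectedComponentsWithStats(m.astype(np.uint8));k=1+np.argmax(s_[1:,4]);m=l==k
    s=q[m]; print(n,m.sum(),'z',np.median(z[m]).round(4),cv2.minAreaRect(s.astype(np.float32)))
st((z>.0735)&(z<.085)&(v<300),'packer')
st((z>.052)&(z<.085)&(v<310),'plaque')
st((z>.008)&(z<.1)&(v<330),'base')
st((z>.12)&(z<.2),'uprights')
```

```text
packer 8877 z 0.078 ((-2.1921157836914062, 2.286540985107422), (90.09918212890625, 60.211219787597656), 0.16149450838565826)
plaque 24032 z 0.0624 ((-0.8563079833984375, 7.409812927246094), (150.4396209716797, 110.43659973144531), 2.9677624702453613)
base 43713 z 0.0603 ((9.599189758300781, 3.2367324829101562), (229.0567626953125, 171.04928588867188), 0.15539905428886414)
uprights 31 z 0.1209 ((121.78011322021484, 31.883398056030273), (1.4672036170959473, 15.057754516601562), 1.2385305166244507)
```

```bash
python3 -m jog '[[[0,0,0.2,0.02,0.083,-0.01,100],[0,0,0.213,0.073,0.273,-0.03,100],[0,0,0.213,0.073,0.273,-0.03,100],[0,0,0.213,0.073,0.273,-0.03,100],[0,0,0.213,0.073,0.273,-0.03,100],[0,0,0.213,0.073,0.273,-0.03,100],[0,0,0.213,0.073,0.273,-0.03,100],[0,0,0.213,0.073,0.273,-0.03,100],[0,0,0.213,0.073,0.273,-0.03,100]]]';python3 - <<'E'
from h import *
s=bot.get_state();print(s['eef_pos'],s['finger_gap'],cv2.Rodrigues(s['ee_rot'])[0].round(3))
snap('wrist','w7')
W,im=cloud('w7'); z=W[...,2];x=W[...,0];y=W[...,1]
for n,(cx,cy) in dict(p2=(.569,.076),p1=(.583,.2115)).items():
    m=((abs(x-cx)<.06)&(abs(y-cy)<.05)&(z>.0256)&(z<.05)).astype(np.uint8); n_,l,st,ce=cv2.connectedComponentsWithStats(m); k=1+np.argmax(st[1:,4]); s=W[l==k]
    print(n,cv2.minAreaRect((s[:,:2]*1000).astype(np.float32)),np.median(s[:,2]),len(s))
E
```

```text
time_s: 8.1
eef_pos: [0.5681, 0.0768, 0.1726]
ee_rot: [-2.162, -2.277, 0.003]
ft_force: [-0.9, -0.6, -0.8]
finger_gap: 0.0854
[0.56811276 0.07683505 0.17260828] 0.08538871254115979 [[-0.052  0.999 -0.003]
 [ 0.999  0.052 -0.001]
 [-0.    -0.003 -1.   ]]
p2 ((570.0496826171875, 77.10719299316406), (90.68782806396484, 60.058631896972656), 3.352001905441284) 0.030017173061733904 8075
p1 ((584.5762329101562, 214.4841766357422), (61.3140983581543, 90.43828582763672), 87.19007110595703) 0.029998504307229973 7828
```

View pics/w7.png

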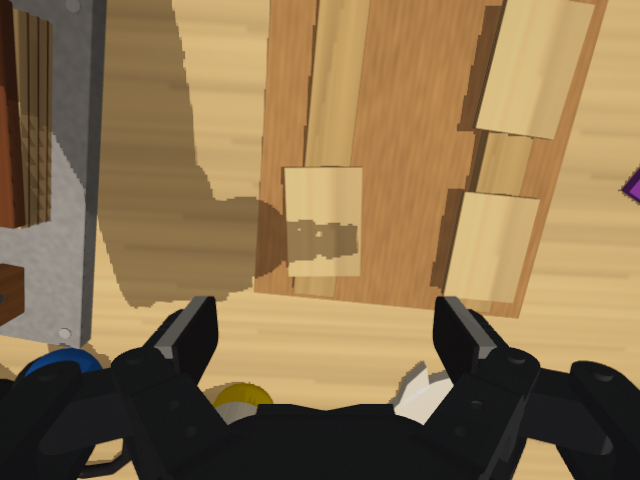

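```bash
python3 -m jog '[[[0,0,0.006,0,0,-0.04,100],[0,0,0.006,0,0,-0.08,100],[0,0,0.006,0,0,-0.12,100],[0,0,0.006,0,0,-0.145,100],[0,0,0.006,0,0,-0.157,100],[0,0,0.006,0,0,-0.157,100],[0,0,0.006,0,0,-0.157,40],[0,0,0.006,0,0,-0.157,40],[0,0,0.006,0,0,-0.157,40],[0,0,0.006,0,0,-0.157,40]]]' 40; python3 -m jog '[[[0,0,0,0,0,0.01,40],[0,0,0,0,0,0.03,40],[0,0,0,0,0,0.06,40],[0,0,0,0,0,0.1,40],[0,0,0,0,0,0.14,40],[0,0,0,0,0,0.18,40],[0,0,0,0,0,0.18,40]]]'
python3 - <<'E'
from h import *
s=bot.get_state();print(s['eef_pos'],s['finger_gap'])
snap('wrist','w8')
W,im=cloud('w8'); z=W[...,2];x=W[...,0];y=W[...,1]
e=s['eef_pos']; m=(abs(x-e[0])<.06)&(abs(y-e[1])<.05)&(z>e[2])&(z<e[2]+.03)&(im.min(-1)>60); S=W[m]
print(m.sum(),np.median(S[:,2]),cv2.minAreaRect((S[:,:2]*1000).astype(np.float32)))
E
```

```text
time_s: 8.98
eef_pos: [0.5703, 0.075, 0.0192]
ee_rot: [2.159, 2.278, 0.004]
ft_force: [0.2, 0.5, 3.6]
finger_gap: 0.0585
time_s: 9.57
eef_pos: [0.5737, 0.0759, 0.2076]
ee_rot: [2.153, 2.273, 0.02]
ft_force: [2.3, 0.3, 0.0]
finger_gap: 0.0586
[0.5737193  0.07586191 0.20760011] 0.05859856454676363
31530 0.2183410905284329 ((573.3162231445312, 76.59033203125), (91.27926635742188, 86.30025482177734), 2.017622947692871)
```

View pics/w8.png

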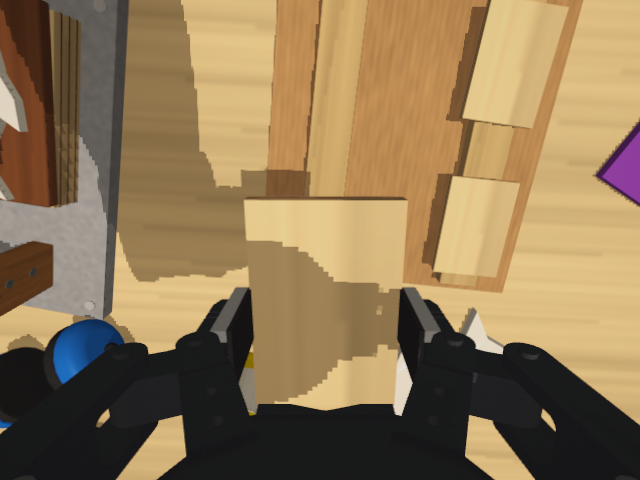

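```bash
python3 -m jog '[[[0,0,-0.222,-0.072,-0.2725,0.01,40],[0,0,-0.222,-0.072,-0.2725,0.01,40],[0,0,-0.222,-0.072,-0.2725,0.01,40],[0,0,-0.222,-0.072,-0.2725,0.01,40],[0,0,-0.222,-0.072,-0.2725,0.01,40],[0,0,-0.222,-0.072,-0.2725,0.01,40],[0,0,-0.222,-0.072,-0.2725,0.01,40],[0,0,-0.222,-0.072,-0.2725,0.01,40],[0,0,-0.222,-0.072,-0.2725,0.01,40]]]';python3 -m jog '[[[0,0,0,0,0,-0.04,40],[0,0,0,0,0,-0.08,40],[0,0,0,0,0,-0.105,40],[0,0,0,0,0,-0.12,40],[0,0,0,0,0,-0.124,40],[0,0,0,0,0,-0.124,40],[0,0,0,0,0,-0.124,40]]]';python3 - <<'E'
from h import *
s=bot.get_state();print(s['eef_pos'],s['finger_gap'],cv2.Rodrigues(s['ee_rot'])[0].round(3))
im,d,_=snap('side','s9')
cv2.imwrite('pics/c9.png',cv2.resize(im[120:270,260:420],None,fx=4,fy=4,interpolation=cv2.INTER_CUBIC))
E
```

```text
time_s: 10.37
eef_pos: [0.4956, -0.1986, 0.2069]
ee_rot: [-2.403, -2.022, 0.0]
ft_force: [0.3, 0.4, 0.3]
finger_gap: 0.0585
time_s: 10.95
eef_pos: [0.4974, -0.1966, 0.0839]
ee_rot: [2.398, 2.029, 0.001]
ft_force: [0.6, 1.3, -0.4]
finger_gap: 0.0588
[ 0.49737677 -0.19660519  0.08391421] 0.05877908685731297 [[ 0.166  0.986  0.001]
 [ 0.986 -0.166 -0.   ]
 [ 0.     0.001 -1.   ]]
```

View pics/c9.png

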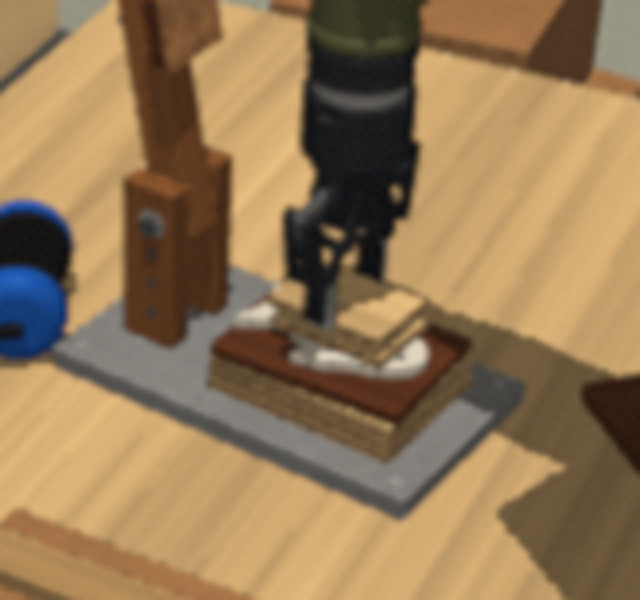

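```bash
python3 -m jog '[[[0,0,0,0,0,-0.004,40],[0,0,0,0,0,-0.006,40],[0,0,0,0,0,-0.007,40],[0,0,0,0,0,-0.007,40]]]';python3 -m jog '[[[0,0,0,0,0,-0.001,40],[0,0,0,0,0,-0.001,40]]]'
```

```text
time_s: 11.33
eef_pos: [0.4967, -0.1974, 0.0765]
ee_rot: [2.4, 2.027, 0.0]
ft_force: [-0.2, 0.4, -0.6]
finger_gap: 0.0584
time_s: 11.5
eef_pos: [0.4968, -0.1975, 0.0762]
ee_rot: [2.4, 2.027, 0.001]
ft_force: [-1.2, 1.0, 5.5]
finger_gap: 0.0583
```

Contact is at 0.0762, as expected. Releasing and retreating.

```bash
python3 -m jog '[[[0,0,0,0,0,0.001,40],[0,0,0,0,0,0.001,95],[0,0,0,0,0,0.002,95],[0,0,0,0,0,0.002,95],[0,0,0,0,0,0.03,95],[0,0,0,0,0,0.07,100],[0,0,0,0,0,0.11,100],[0,0,0,0,0,0.14,100],[0,0,0,0,0,0.14,100]]]';python3 - <<'E'
from h import *
s=bot.get_state();print(s['eef_pos'],s['finger_gap'],s['joint_pos'])
snap('wrist','w10');snap('side','s10')
W,im=cloud('w10'); x,y,z=W[...,0],W[...,1],W[...,2]
v,u=np.mgrid[:480,:640]
th=np.deg2rad(-9.4); e=np.array([np.cos(th),np.sin(th)]);f=np.array([-e[1],e[0]])
q=np.stack([(W[...,:2]-[.497,-.199])@e,(W[...,:2]-[.497,-.199])@f],-1)*1000
def st(m,n):
    m=m&(u>200)&(u<460)&(v>85)&(v<400)
    n_,l,s_,c=cv2.connectedComponentsWithStats(m.astype(np.uint8));k=1+np.argmax(s_[1:,4]);m=l==k
    print(n,m.sum(),'z',np.median(z[m]).round(4),cv2.minAreaRect(q[m].astype(np.float32)))
st((z>.0825)&(z<.095)&(v<300),'packer')
st((z>.052)&(z<.085)&(v<310),'plaque')
# beam from side cloud
W,im=cloud('s10');x,y,z=W[...,0],W[...,1],W[...,2]
pv=np.array([.497,-.199])+.14*e
q=np.stack([(W[...,:2]-pv)@e,(W[...,:2]-pv)@f],-1)*1000
m=(abs(q[...,0])<90)&(abs(q[...,1])<45)&(z>.155)&(z<.4)
for lo in np.arange(.15,.36,.02):
    k=m&(z>lo)&(z<lo+.02); print(lo.round(2),k.sum(),q[k].mean(0).round(0) if k.any() else '',(np.percentile(q[k],[3,97],axis=0).round(0).tolist()) if k.any() else '')
E
```

```text
time_s: 12.25
eef_pos: [0.5006, -0.1989, 0.2222]
ee_rot: [2.392, 2.02, 0.009]
ft_force: [0.3, -1.1, -0.1]
finger_gap: 0.0856
[ 0.50055105 -0.19891361  0.22220431] 0.08564113558908466 [-3.78257975e-01  2.78025327e-01 -1.37032054e-01  1.14344954e+00
  7.17119252e-06 -2.10400872e-01]
packer 8651 z 0.0871 ((-0.652984619140625, 2.9874820709228516), (60.18859100341797, 90.16329956054688), 89.6547622680664)
plaque 13669 z 0.0612 ((-0.9778900146484375, 7.180629730224609), (150.46673583984375, 110.02619934082031), 2.8562660217285156)
0.15 74 [ 1. 10.] [[-12.0, -11.0], [26.0, 19.0]]
0.17 106 [ 5. 10.] [[-8.0, -10.0], [28.0, 20.0]]
0.19 107 [9. 9.] [[-3.0, -11.0], [33.0, 19.0]]
0.21 111 [14. 11.] [[1.0, -12.0], [36.0, 20.0]]
0.23 95 [ 9. 11.] [[-12.0, -25.0], [41.0, 32.0]]
0.25 187 [ 5. 11.] [[-10.0, -25.0], [43.0, 33.0]]
0.27 217 [10. 10.] [[-5.0, -25.0], [46.0, 34.0]]
0.29 139 [26. 10.] [[-0.0, -12.0], [51.0, 22.0]]
0.31 126 [34. 11.] [[20.0, -9.0], [56.0, 20.0]]
0.33 98 [36.  6.] [[25.0, -11.0], [51.0, 19.0]]
0.35 0
```

View pics/w10.png

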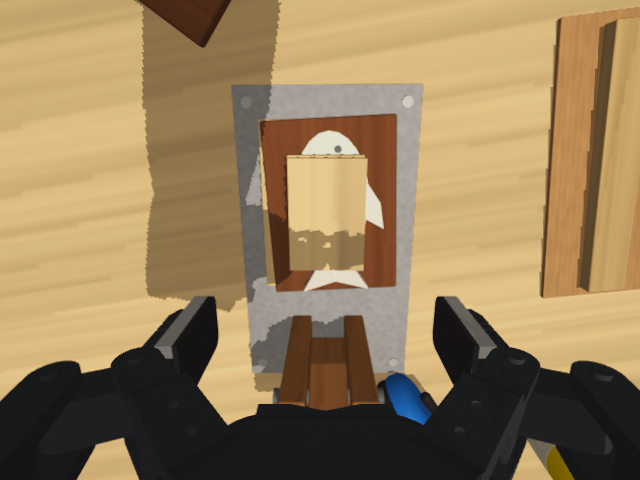

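View pics/s10.png

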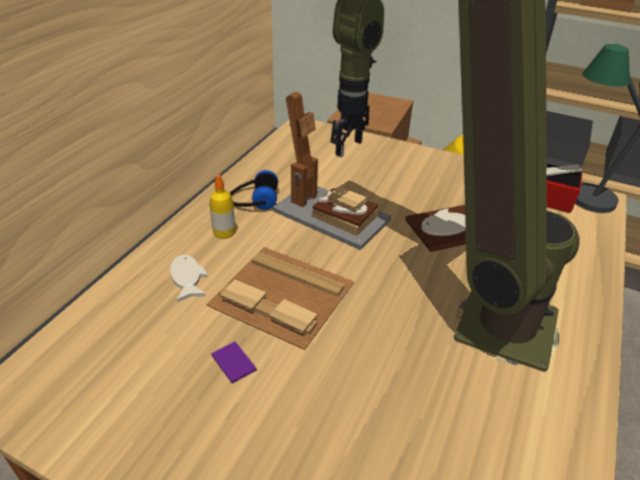

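```bash
python3 -m jog '[[[0,0,0,0,0,0.04,100],[0,0,0,0,0,0.08,100],[0,0,0,0,0,0.12,100],[0,0,0,0.03,-0.005,0.15,100],[0,0,0,0.06,-0.01,0.155,100],[0,0,0,0.1,-0.017,0.155,100],[0,0,0,0.14,-0.024,0.155,100],[0,0,0,0.165,-0.029,0.155,100],[0,0,0,0.165,-0.029,0.155,100],[0,0,0,0.165,-0.029,0.155,100]]]';python3 - <<'E'
from h import *
s=bot.get_state();print(s['eef_pos'],s['joint_pos'],s['ee_rot'],s['finger_gap'])
snap('wrist','w11');snap('side','s11')
E
```

```text
time_s: 13.18
eef_pos: [0.6627, -0.2264, 0.365]
ee_rot: [-2.395, -2.024, 0.006]
ft_force: [-0.7, -0.4, -0.4]
finger_gap: 0.0858
[ 0.66272843 -0.22644742  0.36496817] [-3.29219280e-01  6.32781015e-01  8.18111327e-01  1.76344905e+00
 -7.20944327e-05 -1.61887344e-01] [-2.39453989 -2.02399451  0.00599728] 0.08583313520465667
```

View pics/w11.png

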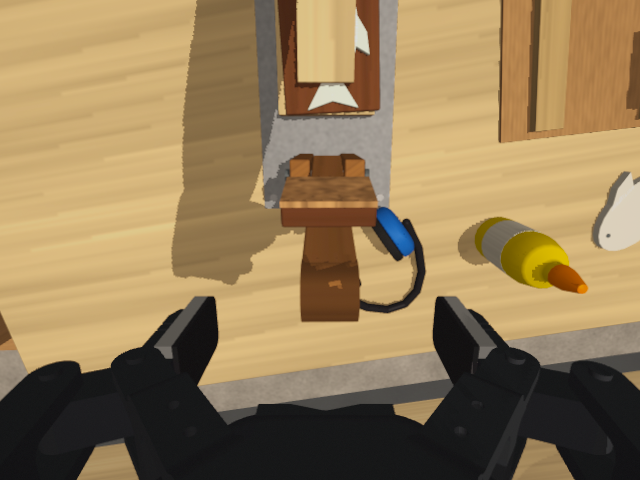

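View pics/s11.png

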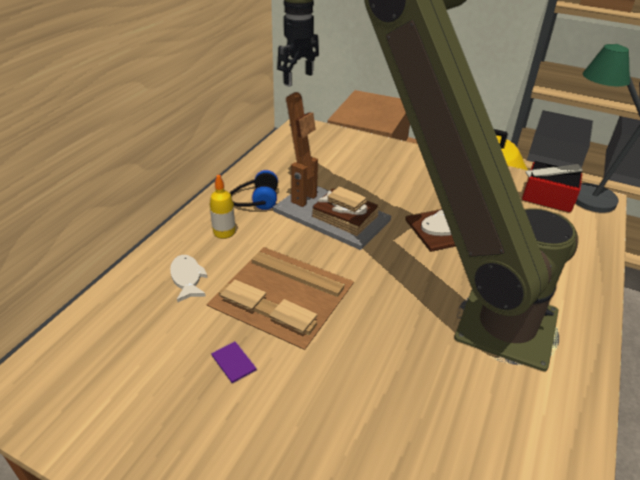

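Run:
```python
from h import *
W,im=cloud('w11'); x,y,z=W[...,0],W[...,1],W[...,2]
th=np.deg2rad(-9.4); e=np.array([np.cos(th),np.sin(th)]);f=np.array([-e[1],e[0]])
pv=np.array([.497,-.1975])+.14*e
q=np.stack([(W[...,:2]-pv)@e,(W[...,:2]-pv)@f],-1)*1000
m=(abs(q[...,1])<60)&(abs(q[...,0])<100)
for lo in np.arange(.19,.37,.01):
    k=m&(z>lo)&(z<lo+.01); 
    if k.sum()>5: print(lo.round(2),k.sum(),q[k].mean(0).round(1),np.percentile(q[k],[2,98],axis=0).round(1).tolist())
for v in range(225,325,8): print(v,W[v,330].round(3),q[v,330].round(1))
```

```text
0.23 40 [-10.6  -2.6] [[-10.7, -26.8], [-10.5, 25.9]]
0.24 366 [-9.6  2.3] [[-10.7, -26.6], [-8.7, 30.7]]
0.25 403 [-7.7  2.1] [[-8.9, -26.7], [-6.6, 30.9]]
0.26 459 [-5.7  2.1] [[-6.8, -26.6], [-4.6, 30.9]]
0.27 499 [-3.7  2.1] [[-4.9, -26.6], [-2.5, 30.9]]
0.28 3145 [6.5 2. ] [[-2.5, -26.4], [17.3, 30.5]]
0.29 368 [18.4  2.2] [[17.4, -12.4], [20.1, 16.3]]
0.3 410 [20.7  1.9] [[19.5, -12.0], [22.0, 16.3]]
0.31 469 [22.7  2.1] [[21.3, -12.1], [24.0, 16.1]]
0.32 570 [24.7  2.2] [[23.4, -12.2], [26.2, 16.4]]
0.33 2145 [36.   2.1] [[25.8, -12.4], [54.1, 16.5]]
0.34 1078 [41.   1.9] [[34.7, -12.4], [47.5, 16.3]]
225 [ 0.65  -0.22   0.285] [14.5  2.9]
233 [ 0.653 -0.221  0.292] [18.   2.8]
241 [ 0.655 -0.221  0.302] [19.9  2.7]
249 [ 0.657 -0.221  0.311] [22.1  2.5]
257 [ 0.659 -0.222  0.32 ] [23.8  2.4]
265 [ 0.66  -0.222  0.329] [25.2  2.3]
273 [ 0.663 -0.223  0.334] [27.8  2.2]
281 [ 0.666 -0.223  0.337] [31.   2.2]
289 [ 0.669 -0.224  0.34 ] [34.1  2.1]
297 [ 0.673 -0.224  0.341] [37.9  2.1]
305 [ 0.677 -0.225  0.341] [42.   2.1]
313 [ 0.682 -0.226  0.34 ] [46.9  2.1]
321 [ 0.69  -0.227  0.334] [54.9  2.2]
```

```bash
python3 -m jog '[[[0,0,0,0.012,0,-0.03,100],[0,0,0,0.012,0,-0.055,100],[0,0,0,0.012,0,-0.06,100],[0,0,0,0.012,0,-0.06,100],[0,0,0,0.012,0,-0.06,100]]]';python3 -c "
from h import *
s=bot.get_state();print(s['eef_pos'],s['ft_force'])
im,d,_=snap('side','s12')
cv2.imwrite('pics/c12.png',cv2.resize(im[20:220,220:400],None,fx=3,fy=3,interpolation=cv2.INTER_CUBIC))"
```

```text
time_s: 13.7
eef_pos: [0.6726, -0.2263, 0.3126]
ee_rot: [2.399, 2.026, 0.001]
ft_force: [0.3, 0.2, 0.6]
finger_gap: 0.0853
[ 0.67259968 -0.22627026  0.31258808] [0.31789601 0.23038802 0.58987861]
```

View pics/c12.png

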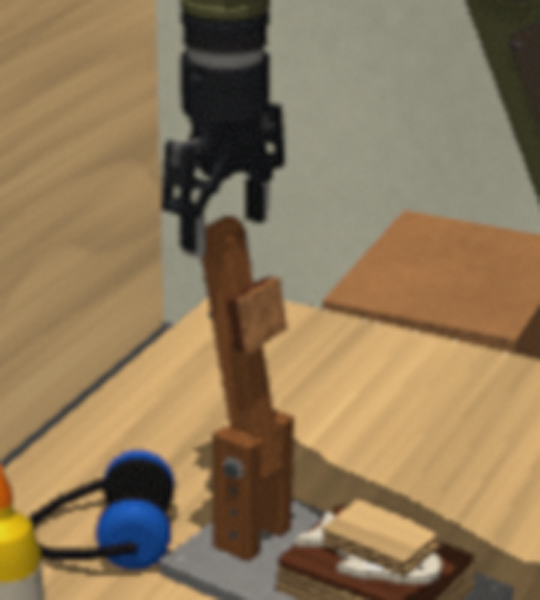

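```bash
python3 -m jog '[[[0,0,0,0.003,0,-0.006,100],[0,0,0,0.003,0,-0.006,100],[0,0,0,0.003,0,-0.006,20],[0,0,0,0.003,0,-0.006,20],[0,0,0,0.003,0,-0.006,20],[0,0,0,0.003,0,-0.006,20],[0,0,0,0.003,0,-0.006,20],[0,0,0,0.003,0,-0.006,20]]]' 30;python3 -c "
from h import *
s=bot.get_state();print(s['eef_pos'],s['ft_force'],s['ft_torque'])
im,d,_=snap('side','s13')
cv2.imwrite('pics/c13.png',cv2.resize(im[20:220,220:400],None,fx=3,fy=3,interpolation=cv2.INTER_CUBIC))"
```

```text
time_s: 14.42
eef_pos: [0.6768, -0.2266, 0.3045]
ee_rot: [2.399, 2.027, -0.0]
ft_force: [0.1, -0.3, 0.7]
finger_gap: 0.0296
[ 0.67675426 -0.22657468  0.30446757] [ 0.10679469 -0.294494    0.74796916] [-0.11588645  0.01598697  0.19512425]
```

View pics/c13.png

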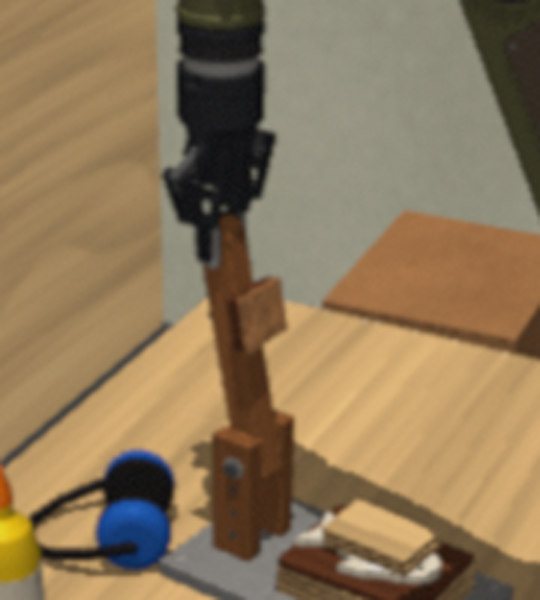

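Run:
```python
import numpy as np
R=.2085
def tab(p0,ph):
    for p in ph:
        d=-R*(np.cos(p)-np.cos(p0)); print(round(p,2),[round(float(t),4) for t in (d*.9866,-d*.1633,R*(np.sin(p)-np.sin(p0)))])
tab(1.775,[1.72,1.65,1.57,1.48,1.38,1.28,1.18]);print();tab(1.18,[1.08,.98,.88,.78,.68,.58,.5]);print();tab(.5,[.42,.34,.27,.2,.15,.1,.06,.03,.015])
```

```text
1.72 [-0.0111, 0.0018, 0.002]
1.65 [-0.0254, 0.0042, 0.0037]
1.57 [-0.0419, 0.0069, 0.0043]
1.48 [-0.0604, 0.01, 0.0035]
1.38 [-0.0807, 0.0134, 0.0005]
1.28 [-0.1007, 0.0167, -0.0044]
1.18 [-0.1201, 0.0199, -0.0114]

1.08 [-0.0186, 0.0031, -0.0089]
0.98 [-0.0362, 0.006, -0.0196]
0.88 [-0.0527, 0.0087, -0.0321]
0.78 [-0.0679, 0.0112, -0.0461]
0.68 [-0.0816, 0.0135, -0.0617]
0.58 [-0.0937, 0.0155, -0.0785]
0.5 [-0.1022, 0.0169, -0.0928]

0.42 [-0.0073, 0.0012, -0.0149]
0.34 [-0.0134, 0.0022, -0.0304]
0.27 [-0.0177, 0.0029, -0.0443]
0.2 [-0.0211, 0.0035, -0.0585]
0.15 [-0.0229, 0.0038, -0.0688]
0.1 [-0.0242, 0.004, -0.0791]
0.06 [-0.0248, 0.0041, -0.0875]
0.03 [-0.0251, 0.0042, -0.0937]
0.01 [-0.0252, 0.0042, -0.0968]
```

```bash
python3 -m jog '[[[0,0,0,-0.011,0.002,0.002,20],[0,0,0,-0.025,0.004,0.0035,20],[0,0,0,-0.042,0.007,0.0045,20],[0,0,0,-0.0605,0.01,0.0035,20],[0,0,0,-0.0605,0.01,0.0035,20]]]';python3 -c "
from h import *
s=bot.get_state();print(s['eef_pos'],s['ft_force'],s['ft_torque'],s['finger_gap'])
im,d,_=snap('side','s14')
cv2.imwrite('pics/c14.png',cv2.resize(im[20:220,220:400],None,fx=3,fy=3,interpolation=cv2.INTER_CUBIC))"
```

```text
time_s: 14.88
eef_pos: [0.6138, -0.2162, 0.308]
ee_rot: [-2.399, -2.027, 0.002]
ft_force: [-2.0, -1.5, -2.9]
finger_gap: 0.0296
[ 0.61384073 -0.21615615  0.30796925] [-2.03074083 -1.47235201 -2.85403389] [-0.19881275  0.0351745   0.29945768] 0.029621260469042298
```

View pics/c14.png

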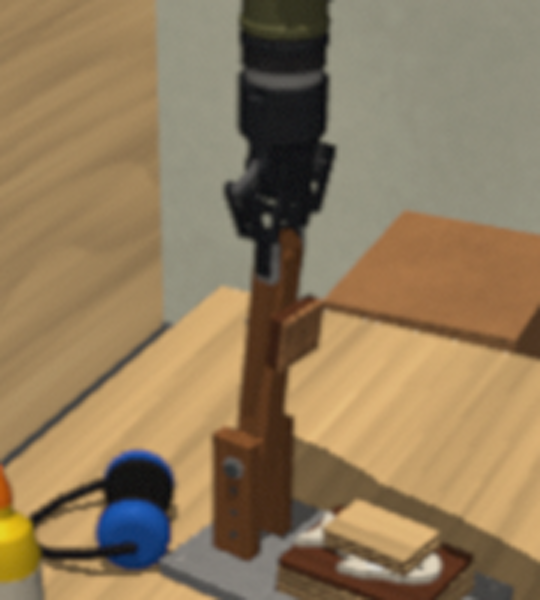

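```bash
python3 -m jog '[[[0,0,0,-0.020,0.0034,-0.003,20],[0,0,0,-0.040,0.0067,-0.008,20],[0,0,0,-0.060,0.01,-0.015,20],[0,0,0,-0.078,0.013,-0.0237,20],[0,0,0,-0.096,0.016,-0.0345,20],[0,0,0,-0.1125,0.0187,-0.047,20],[0,0,0,-0.1125,0.0187,-0.047,20]]]';python3 -c "
from h import *
s=bot.get_state();print(s['eef_pos'],s['ft_force'],s['ft_torque'],s['finger_gap'])
im,d,_=snap('side','s15')
cv2.imwrite('pics/c15.png',cv2.resize(im[60:260,240:420],None,fx=3,fy=3,interpolation=cv2.INTER_CUBIC))"
```

```text
time_s: 15.52
eef_pos: [0.5014, -0.1977, 0.26]
ee_rot: [-2.399, -2.026, 0.004]
ft_force: [-3.0, -2.8, 0.3]
finger_gap: 0.0292
[ 0.50144238 -0.19765022  0.25996058] [-3.04549962 -2.75314766  0.32795405] [-0.3707581   0.21219685  0.26068373] 0.02919058827453821
```

View pics/c15.png

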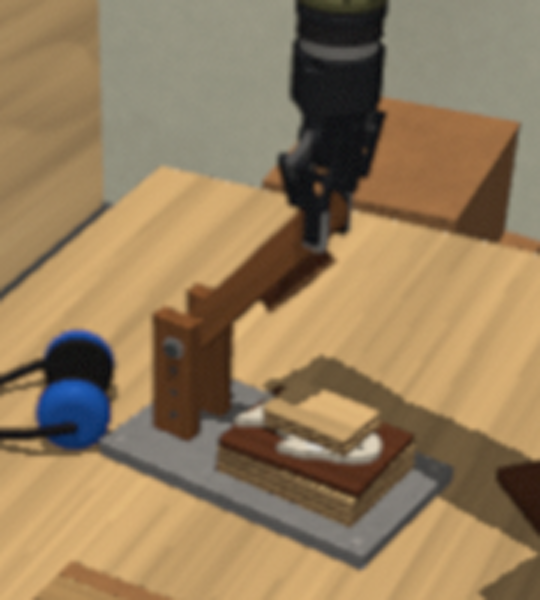

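```bash
python3 -m jog '[[[0,0,0,-0.015,0.0025,-0.014,20],[0,0,0,-0.029,0.0048,-0.0296,20],[0,0,0,-0.041,0.0068,-0.0464,20],[0,0,0,-0.0495,0.0082,-0.0607,20],[0,0,0,-0.057,0.0094,-0.0756,20],[0,0,0,-0.063,0.0104,-0.0911,20],[0,0,0,-0.067,0.0111,-0.105,20],[0,0,0,-0.067,0.0111,-0.105,20]]]';python3 -c "
from h import *
s=bot.get_state();print(s['eef_pos'],s['ft_force'],s['ft_torque'],s['finger_gap'])
p=s['eef_pos']+[0,0,.0195];q=(p[:2]-[.6351,-.2204])@[.9866,-.1633];print(q,p[2]-.12,np.hypot(q,p[2]-.12),np.arctan2(p[2]-.12,-q))
im,d,_=snap('side','s16')
cv2.imwrite('pics/c16.png',cv2.resize(im[90:270,240:420],None,fx=3.3,fy=3.3,interpolation=cv2.INTER_CUBIC))"
```

```text
time_s: 16.23
eef_pos: [0.4365, -0.1869, 0.1545]
ee_rot: [-2.398, -2.026, 0.004]
ft_force: [-1.7, -2.5, -1.0]
finger_gap: 0.0296
[ 0.43652649 -0.18692788  0.15446357] [-1.65338149 -2.48380663 -1.03413524] [-0.48600521  0.24350033  0.28294749] 0.029564417219612605
-0.20137861803475662 0.05396356780697051 0.20848360715424585 0.26181944788776046
```

View pics/c16.png

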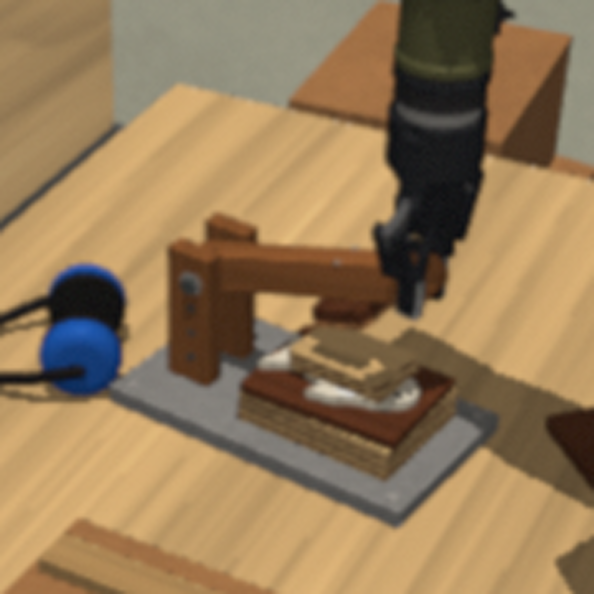

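```bash
python3 -m jog '[[[0,0,0,-0.003,0.0005,-0.0126,20],[0,0,0,-0.0047,0.0008,-0.0228,20],[0,0,0,-0.006,0.001,-0.033,20],[0,0,0,-0.0067,0.0011,-0.041,20],[0,0,0,-0.0067,0.0011,-0.041,20]]]';cat > m.py <<'E'
from h import *
s=bot.get_state();print(s['eef_pos'].round(4),s['ft_force'].round(1),s['ft_torque'].round(2),s['finger_gap'].round(4))
p=s['eef_pos']+[0,0,.0195];q=(p[:2]-[.6351,-.2204])@[.9866,-.1633];print('R,phi',np.hypot(q,p[2]-.12),np.arctan2(p[2]-.12,-q))
E
python3 m.py
```

```text
time_s: 16.7
eef_pos: [0.4302, -0.1859, 0.1144]
ee_rot: [-2.399, -2.026, 0.003]
ft_force: [-3.1, -2.5, -3.0]
finger_gap: 0.0295Traceback (most recent call last):
  File "m.py", line 2, in <module>
    s=bot.get_state();print(s['eef_pos'].round(4),s['ft_force'].round(1),s['ft_torque'].round(2),s['finger_gap'].round(4))
                                                                                                 ^^^^^^^^^^^^^^^^^^^^^
AttributeError: 'float' object has no attribute 'round'
```

```bash
sed -i "s/,s\['finger_gap'\].round(4)/,s['finger_gap']/" m.py; python3 -m jog '[[[0,0,0,0,0,0,15],[0,0,0,0,0,-0.003,15],[0,0,0,0,0,-0.006,15],[0,0,0,0,0,-0.006,15]]]' 110; python3 m.py; python3 -m jog '[[[0,0,0,0,0,-0.002,15],[0,0,0,0,0,-0.004,15],[0,0,0,0,0,-0.004,15]]]'; python3 m.py
```

```text
time_s: 17.03
eef_pos: [0.4299, -0.1858, 0.1095]
ee_rot: [-2.399, -2.028, 0.002]
ft_force: [-6.0, -3.1, 0.1]
finger_gap: 0.0291
[ 0.4299 -0.1858  0.1095] [-6.  -3.1  0.1] [-0.63  0.33  0.4 ] 0.029065223801477046
R,phi 0.20827642736633065 0.043391860325166676
time_s: 17.28
eef_pos: [0.4298, -0.1858, 0.1058]
ee_rot: [-2.399, -2.028, 0.002]
ft_force: [-6.6, -2.5, 1.3]
finger_gap: 0.0288
[ 0.4298 -0.1858  0.1058] [-6.6 -2.5  1.3] [-0.52  0.42  0.42] 0.028843112321500265
R,phi 0.2082328507840185 0.025340780728602928
```

```bash
python3 -m jog '[[[0,0,0,-0.001,0,-0.001,15],[0,0,0,-0.001,0,-0.002,15],[0,0,0,-0.001,0,-0.002,15]]]'; python3 m.py; python3 -m jog '[[[0,0,0,0,0,-0.001,15],[0,0,0,0,0,-0.002,15],[0,0,0,0,0,-0.002,15]]]'; python3 m.py
```

```text
time_s: 17.53
eef_pos: [0.4298, -0.1859, 0.1044]
ee_rot: [2.398, 2.027, 0.001]
ft_force: [-7.0, -1.6, 4.7]
finger_gap: 0.0291
[ 0.4298 -0.1859  0.1044] [-7.  -1.6  4.7] [-0.42 -0.04  0.45] 0.029083713092984194
R,phi 0.20821251277614775 0.018697882507652714
time_s: 17.78
eef_pos: [0.4298, -0.1858, 0.1022]
ee_rot: [2.398, 2.027, 0.001]
ft_force: [-6.1, -1.5, 2.8]
finger_gap: 0.0289
[ 0.4298 -0.1858  0.1022] [-6.1 -1.5  2.8] [-0.35  0.28  0.36] 0.028868306783959366
R,phi 0.20815635376751354 0.008152984517208837
```

```bash
python3 -m jog '[[[0,0,0,0,0,-0.001,15],[0,0,0,0,0,-0.002,15],[0,0,0,0,0,-0.002,15]]]'; python3 m.py; python3 -c "
from h import *
im,d,_=snap('side','s17')
cv2.imwrite('pics/c17.png',cv2.resize(im[110:260,260:420],None,fx=4,fy=4,interpolation=cv2.INTER_CUBIC))"
```

```text
time_s: 18.03
eef_pos: [0.4298, -0.1859, 0.1003]
ee_rot: [2.399, 2.026, 0.0]
ft_force: [-5.7, -0.5, 4.4]
finger_gap: 0.0289
[ 0.4298 -0.1859  0.1003] [-5.7 -0.5  4.4] [-0.41  0.32  0.14] 0.028873270257514738
R,phi 0.20815802551835696 -0.001074211752046215
```

View pics/c17.png

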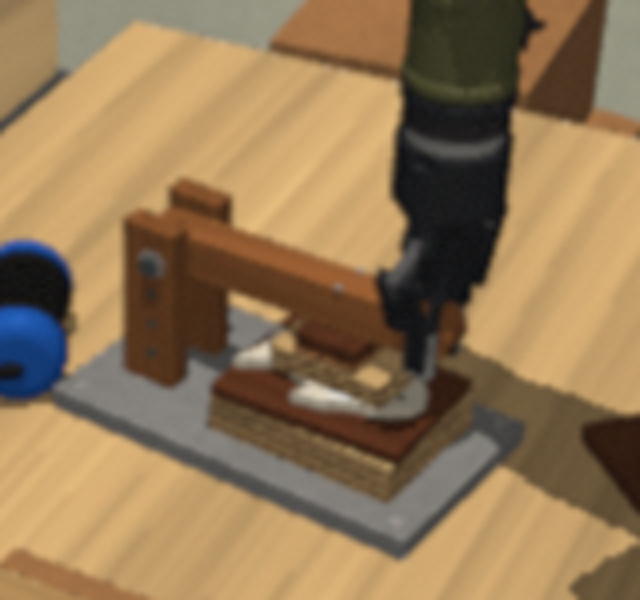

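```bash
python3 -m jog '[[[0,0,0,0,0,-0.001,15],[0,0,0,0,0,-0.002,15],[0,0,0,0,0,-0.002,15]]]'; python3 -m jog '[[[0,0,0,0,0,-0.001,15],[0,0,0,0,0,-0.002,15],[0,0,0,0,0,-0.002,15]]]'; python3 m.py; python3 -c "
from h import *
snap('side','s18'); W,im=cloud('s18')
e=np.array([.9866,-.1633]);f=np.array([.1633,.9866]);q=np.stack([(W[...,:2]-[.6351,-.2204])@e,(W[...,:2]-[.6351,-.2204])@f],-1)*1000
z=W[...,2]*1000
for a in range(-190,0,20):
    k=(q[...,0]>a)&(q[...,0]<a+20)&(abs(q[...,1]-4)<9)&(z>125)&(z<150); print(a+10,k.sum(),np.median(z[k]) if k.any() else '')
"
```

```text
time_s: 18.33
eef_pos: [0.4298, -0.1858, 0.0982]
ee_rot: [2.399, 2.027, 0.001]
ft_force: [-6.0, -2.3, 2.5]
finger_gap: 0.0293
time_s: 18.58
eef_pos: [0.4299, -0.1858, 0.0972]
ee_rot: [2.398, 2.027, 0.001]
ft_force: [-8.8, -1.3, 13.0]
finger_gap: 0.0291
[ 0.4299 -0.1858  0.0972] [-8.8 -1.3 13. ] [-0.23  0.48  0.42] 0.02914608507997594
R,phi 0.2081545429751179 -0.01574994648021252
-180 2 128.7796091431645
-160 23 140.4385549748567
-140 36 140.26722437412326
-120 28 140.56293571897731
-100 28 140.02557717136293
-80 29 139.73993448548293
-60 32 139.24885456791836
-40 28 139.26979298223947
-20 32 137.93513526574935
0 9 139.68873448308972
```

```bash
python3 -m jog '[[[0,0,0,0,0,-0.001,15],[0,0,0,0,0,-0.002,15],[0,0,0,0,0,-0.002,15],[0,0,0,0,0,-0.002,15]]]' 120; python3 m.py
```

```text
time_s: 18.97
eef_pos: [0.4299, -0.1859, 0.0971]
ee_rot: [2.397, 2.026, 0.002]
ft_force: [-13.9, 1.2, 27.6]
finger_gap: 0.0288
[ 0.4299 -0.1859  0.0971] [-13.9   1.2  27.6] [0.18 1.31 0.39] 0.028838462696766723
R,phi 0.20813151318554404 -0.016512040764186196
```

```bash
python3 -m jog '[[[0,0,0,0,0,-0.001,15],[0,0,0,0,0,-0.001,15],[0,0,0,0,0,-0.001,15],[0,0,0,0,0,-0.001,15],[0,0,0,0,0,-0.001,15],[0,0,0,0,0,-0.001,15]]]' 120; python3 m.py; python3 -c "
from h import *
im,d,_=snap('side','s19')
cv2.imwrite('pics/c19.png',cv2.resize(im[110:260,260:420],None,fx=4,fy=4,interpolation=cv2.INTER_CUBIC))
def corners(f):
    W,im=cloud(f);e=np.array([.9866,-.1633]);g=np.array([.1633,.9866]);q=np.stack([(W[...,:2]-[.497,-.199])@e,(W[...,:2]-[.497,-.199])@g],-1)*1000
    z=W[...,2]*1000;m=(z>55)&(z<66)&(abs(q[...,0])<95)&(abs(q[...,1])<75)&(im.max(-1)<150)
    s=q[m];print(f,len(s),np.percentile(s,[2,98],axis=0).round(1).tolist())
corners('s10');corners('s19')
snap('wrist','w19');snap('top','t19')
"
```

```text
time_s: 19.47
eef_pos: [0.4299, -0.1859, 0.097]
ee_rot: [2.397, 2.026, 0.002]
ft_force: [-15.9, 2.3, 36.0]
finger_gap: 0.0287
[ 0.4299 -0.1859  0.097 ] [-15.9   2.3  36. ] [0.41 1.85 0.43] 0.0286750473426471
R,phi 0.20811133981766367 -0.016744787764290888
s10 626 [[-76.5, -48.6], [70.6, 63.2]]
s19 609 [[-76.6, -46.5], [71.4, 63.5]]
```

View pics/c19.png

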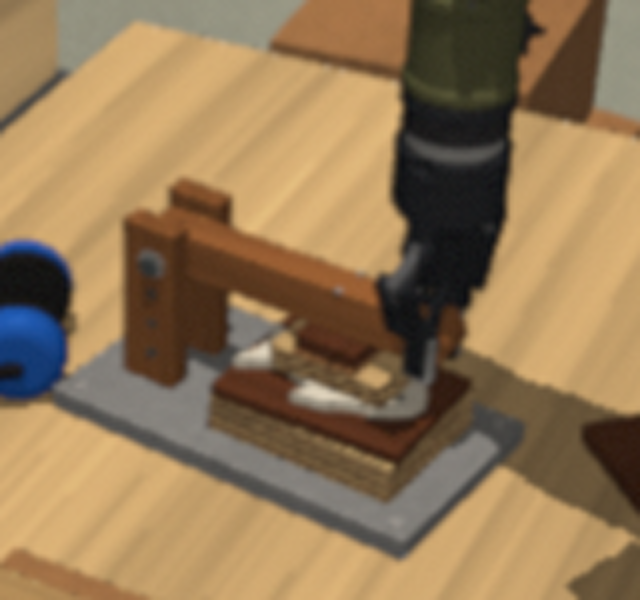

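View pics/w19.png

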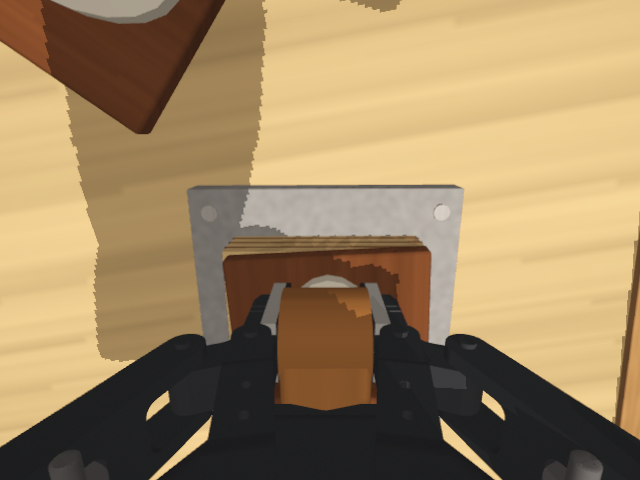

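```bash
python3 m.py; python3 -c "
from rig import bot
print(bot.hand_in())"; python3 m.py
```

```text
[ 0.4299 -0.1859  0.097 ] [-16.2   1.7  35.7] [0.39 1.76 0.4 ] 0.02869346993882078
R,phi 0.20813948645397193 -0.01682025035212186
the job is handed in; nothing more can be done
None
the job is handed in; nothing more can be done
```

I laid two packers on the white fish in the press, swung the beam down onto them and handed the job in at about 19.6 s, still gripping the beam's end and pressing down. The hand-in reports no verdict.

- **Packers:** the fish top measured 69 mm above the bench. Two packers brought the stack to 87 mm, against the pad's 85 mm when the beam is level. They sit flat and within about 1 to 2 mm of the press's centre.
- **Beam level:** the side camera shows the beam raised by about 0.8°, within the 3° limit. The angle worked out from the gripper's position disagrees, at about −1.0°. I think the beam slipped down a few mm in the pinch as it swung. Both values are within the limit.
- **Press and grip:** the wrist force was a steady 36 N upward and 16 N sideways, with the grip set to 120 N and the fingers 29 mm apart on the beam.
- **Plaque:** its edges in the side camera moved at most 2 mm between before and after the press. That is about the camera noise, so I see no shift.

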